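# Push a tin through the flap of the recycling box

### The arm

A 7-joint arm with a two-finger parallel gripper is mounted at the origin on a cart in front of the work surface, level with it; the furniture and walls round the work are solid. World frame = base frame: x ahead of the robot, y to its left, z up, the work surface at z = 0. Lengths are in m, angles in rad, forces in N, time in s.
With the tool pointing down it reaches from about 0.4 to 0.875 m from the base axis. Payload 19.3 kg.
Tool frame: the origin (TCP) lies between the finger pads; the fingertips stand bot.tcp_to_tips ahead of it and the grasp point (between the pads) is the TCP (bot.tcp_to_tips is the distance from the TCP to the fingertips, in m); z points along the fingers, y is the line along which they close (so a half turn about z gives the same grasp; the last joint's range is limited). The gripper opens to 85 mm and grips with 20 to 120 N. Pads are 22 mm wide; open, the fingers measure 114 mm over their backs; the gripper's body (76 mm by 85 mm) begins 54 mm behind the grasp point. The pads swing forward as they close: fully open they stand 13 mm farther back than shut.
Start: joints at [1.192, 0.521, -0.036, 1.599, 0.021, 1.021, -0.113], TCP at [0.19, -0.595, 0.25] pointing down, gripper open.
Joint ranges: [-2.91, 2.91], [-0.3, 2.13], [-1.5, 1.42], [0.17, 2.43], [-1.26, 4.41], [0.16, 1.93], [-2.52, 2.52]. Speed limits (rad/s): [1.89, 1.89, 2.39, 2.39, 3.01, 3.01, 3.01].

### API

Orientations are given as [roll, pitch, yaw] about the fixed x, y, z axes, in that order (R = Rz(yaw) Ry(pitch) Rx(roll)).
In Python, from workcell import telemetry, grab_frame, bot gives the robot as it stands. The module is installed in compiled form; this text tells all that it offers.
- The arm moves only by the shell command python3 -m crank 'ROWS' [FORCE]. ROWS is text: rows parted by semicolons, each of 7 numbers parted by spaces: the finger opening in m, from 0 to 0.0854, then the shift along the tool's x, y, z in m, then the turn, a rotation vector about the tool's x, y, z in degrees. A call has exactly 8 rows; each row shifts and turns the commanded pose from where the row before left it, along the tool's axes as they then stand; what a row does not reach is not made up. A row lasts 1/12 s, in which the tool goes at most 41.7 mm and 7.16 degrees, less where a joint would pass 70% of its speed; a pose out of reach is approached as far as the arm can. A call with a gripper value outside its range is refused whole. The fingers move at their own pace and stop on an object; FORCE is the grip in N (left out, the last holds). Time passes only in rows, so rows that do not move let the fingers close, or fill a call up. It gives the time, the measured TCP pose, the force, the opening and the grip force at its end, in the units of the state.
- telemetry.observe(): the state, without advancing time (a new reading comes with each control period).
- grab_frame(name): name is "scene" or "top"; returns a dict with "pixels" (480x640x3 uint8, red, green, blue), "depth" (480x640 float32, m along the optical axis (not along the pixel's ray), 0 where there is no reading), "vertical_fov" (degrees; the focal length in pixels is half the picture's height over the tangent of half this angle, whatever the lens; pixels are square), "cx", "cy" (the principal point, pixels), "distortion" ([k1, k2, p1, p2, k3] as OpenCV has them; the pictures are not rectified), "R" (3x3) and "t" (3): a world point X has camera coordinates R X + t. Camera axes: x right, y down, z forward; pixel columns grow to the right and rows downward; lengths in m; the calibration is good to about 2 mm. A picture is of the moment at which its call begins.
- bot.job_done(): hands the job in; it is judged then, once.
The state is a dict: "clock": time; "qpos": joint angles; "qd": joint speeds; "joint_efforts": joint torques, N m; "position": TCP position; "tool_rot": TCP orientation; "force": force on the tool from outside, world axes, zero at the start; "moment": the same for the moment, N m; "grip_width": finger opening in m; "finger_force": force on a finger pad.
Only numpy, scipy, OpenCV 4.12 (cv2) and the standard library are available. Lean on these libraries where they do the work, as an engineer would, in place of code of your own. Each camera call takes 0.05 s, during which the arm holds its last target. There are 200 camera calls.

### The job

Put the flat tin that lies on the feed shelf into the recycling box by pushing it with your fingertips: slide it along the shelf, against the hanging flap and through, until it drops down the slide inside, then draw your fingers back so that the flap swings fully shut. Do not pinch or lift the tin and push it gently; leave the candle, the glass and the lemon where they stand.

Things in the scene. Friction and masses are not known exactly. Their poses are not given: they have to be found in the camera images.
- sill (a point): Middle of the threshold of the recycling box's inlet, on the feed shelf's top face, 85 mm above the counter. x points level into the box (the way to push), y along the threshold to the left, z up; the other things' x, y, z offsets are in this frame. Inlet 110 mm wide, 43 mm high. Box and shelf are one fixed unit whose place and yaw differ from run to run.
- shelf_front (a point): Middle of the near edge of the grey feed shelf's top face, 232 mm straight back from the sill (same axes). The shelf is 250 mm wide; rails along its sides stand 6 mm above it. Two low guide rails, 14 mm high, splay from the inlet's sides (55 mm left and right of the middle at the sill) to 88 mm left and right at 70 mm before the sill.
- slide_foot (a point): Foot of the slippery steel slide inside the grey box (its floor is slippery too): it falls at 41 degrees from the sill to here, 85 mm in and 73 mm down. With the tin's middle 15 mm past the sill at most (often sooner) it tips and slides in by its own weight. The box is 128 mm wide, ends 205 mm past the sill; its clear flat lid is 55.5 mm above the shelf.
- flap (a joint): Angle of the thin aluminium flap (102 mm wide, 43 mm high, 40 g) hanging in the inlet from a level hinge pin 46 mm above the shelf, 2 mm past the sill. 0 = shut (leaning 10 degrees inward); grows to 1.5 rad as the lower edge is pushed into the box; opens inward only. No spring: its weight shuts it. Its lower edge hangs 3 mm above the shelf.
- tin_center (a point): Middle (half-way up) of the closed flat rectangular tin with rounded corners, 105 mm long along its y axis, 63 mm wide along its x axis and 25 mm high, about 150 g. It lies flat and loose on the feed shelf with a long axis (its own y) that points roughly into the box, askew by up to about 25 degrees.
- candle_center (a point): Middle of a small tea light, 38 mm across and 15 mm high, standing loose on the feed shelf near its left edge. Not to be disturbed.
- glass_center (a point): Middle of a drinking glass, 81 mm across and 92 mm high, standing loose on the counter to the left of the box. Not to be disturbed.
- lemon_center (a point): Middle of a lemon, 83 x 58 x 58 mm, lying loose on the counter to the right of the box. Not to be disturbed.
- tin: The same tin; its origin is the centre of its underside, axes as for the point.
There are look-alikes about, which are no part of the job. What is meant by the tin is not red, and is the smaller of those in its own colour.

How it is judged:
By the outcome, as a careful person would: the job done as asked, in the order asked, and still so for the second after the job is handed in, with the robot touching nothing.
It also fails if it takes over 48 s, if anything falls off the work surface, if the arm or the gripper's body presses on something with over 40 N, if the wrist force passes 120 N, or if a joint passes its speed limit or range.

## Working session

There is one attempt and no reset: what is moved stays moved. The work goes in short steps, Python scripts to look and compute and a shell command to move; the robot and the scene stay as the last step left them, time stands still between calls to the robot, and variables do not carry over. Pictures are saved under pics/ and viewed, at most 10 in all, crops included, and the job is handed in when it is done.

```bash
mkdir -p pics; cat > h.py <<'E'
import numpy as np, cv2
from workcell import telemetry, grab_frame, bot
def grab(n, save=None):
    f=grab_frame(n)
    if save: cv2.imwrite('pics/'+save+'.png', f['pixels'][:,:,::-1])
    np.savez('last_'+n+'.npz', **{k:np.array(v) for k,v in f.items()})
    return f
def load(n): return dict(np.load('last_'+n+'.npz'))
def K(f):
    F=240/np.tan(np.radians(f['vertical_fov'])/2)
    return np.array([[F,0,f['cx']],[0,F,f['cy']],[0,0,1.]],float)
def plane(f,px,z):
    u=cv2.undistortPoints(np.array(px,float).reshape(-1,1,2),K(f),np.array(f['distortion'],float)).reshape(-1,2)
    d=np.c_[u,np.ones(len(u))]@f['R']; o=-f['R'].T@f['t']
    return o+d*((z-o[2])/d[:,2])[:,None]
E
python3 - <<'E'
from h import *
for n in('scene','top'):
    f=grab(n,n+'0'); print(n,-f['R'].T@f['t'],f['R'].round(2).tolist(),f['vertical_fov'],f['distortion'])
s=telemetry.observe(); print(s, bot.tcp_to_tips)
E
```

```text
scene [ 0.13770433 -0.41092696  0.85391256] [[0.67, -0.74, -0.01], [-0.56, -0.5, -0.66], [0.48, 0.45, -0.75]] 49.44519572558846 [-0.11312202  0.          0.          0.          0.        ]
top [0.44212133 0.02573194 0.95594886] [[0.11, -0.99, -0.0], [-0.97, -0.11, -0.21], [0.21, 0.03, -0.98]] 57.10022543266031 [0.03727324 0.         0.         0.         0.        ]
{'clock': 0.1, 'qpos': array([ 1.19179039,  0.52193824, -0.03633147,  1.59992209,  0.02120694,
        1.02112637, -0.11282851]), 'qd': array([-0.00020231, -0.00214116, -0.00023949, -0.0012702 , -0.00134194,
       -0.00092976,  0.00010482]), 'joint_efforts': array([ 4.63025630e-03, -9.28492928e+01,  1.98507518e+00, -3.70537162e+01,
        1.83204201e-02,  5.31508660e-03,  1.99650532e-05]), 'position': array([ 0.1898365 , -0.59518199,  0.24980367]), 'tool_rot': array([-3.14058660e+00,  7.48247998e-05,  3.08773088e-01]), 'force': array([-1.21448877,  0.83225872, -0.55091122]), 'moment': array([ 0.00257149,  0.01340902, -0.016902  ]), 'finger_force': 0.0, 'grip_width': 0.08516039407973715} 0.019
```

View pics/scene0.png

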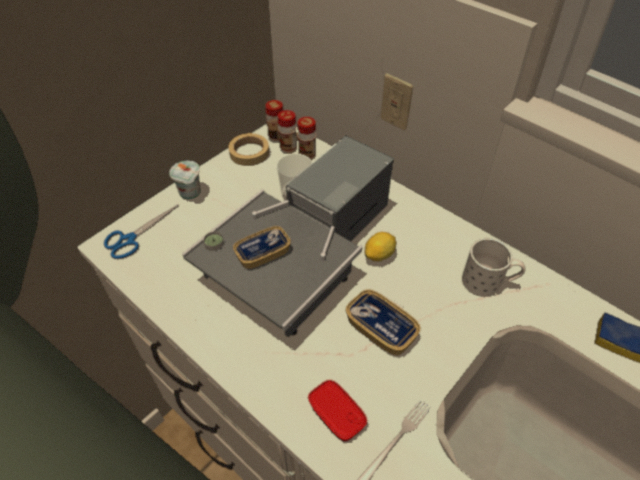

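View pics/top0.png

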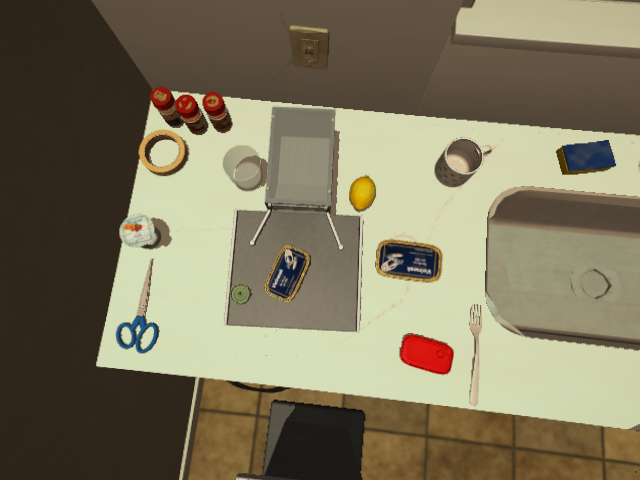

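Candidates: a blue tin on the shelf at top px (288,273), a larger blue tin on the counter at (409,261) and a red one at (427,354). The one meant is the blue tin on the shelf: it isn't red, it is the smaller of the blue pair, and it lies askew on the grey shelf. The candle is at (241,294), the glass at (243,167), the lemon at (362,193) and the inlet near (300,209).

I'll confirm this in an enlarged crop and measure.

```bash
python3 - <<'E'
from h import *
f=load('top'); im=f['pixels']
c=im[190:340,215:375]; cv2.imwrite('pics/crop.png',cv2.resize(c,None,fx=5,fy=4,interpolation=cv2.INTER_CUBIC)[:600,:800,::-1])
hsv=cv2.cvtColor(im,cv2.COLOR_RGB2HSV)
# tin: saturated pixels in the shelf zone
m=np.zeros((480,640),np.uint8); z=hsv[240:308,258:318]; m[240:308,258:318]=(z[...,1]>90)*255
m=cv2.morphologyEx(m,cv2.MORPH_CLOSE,np.ones((7,7)))
cs=max(cv2.findContours(m,0,2)[0],key=cv2.contourArea)
for zz in(.11,.0975):
    P=plane(f,cs,zz)[:,:2]; r=cv2.minAreaRect((P*1000).astype(np.float32)); print('tin',zz,r,cv2.boundingRect(cs))
for zz,n,p in((.085,'shelf corners FL FR BR',[(226,325),(360,331),(363,214)]),(.091,'',[(226,325),(360,331),(363,214),(234,209)]),(.099,'guide ends LN RN RF LF',[(252,244),(341,247),(328,211),(270,207)]),(.1,'candle',[(241,294)])):
    print(n,zz,plane(f,p,zz).round(4)[:,:2].tolist())
E
```

```text
tin 0.11 ((545.976318359375, 97.92721557617188), (63.842063903808594, 106.03563690185547), 72.17040252685547) (265, 245, 45, 57)
tin 0.0975 ((547.5108642578125, 98.99400329589844), (64.7854232788086, 107.6024398803711), 72.17044067382812) (265, 245, 45, 57)
shelf corners FL FR BR 0.085 [[0.4351, 0.2047], [0.4519, -0.0538], [0.6848, -0.0393]]
 0.091 [[0.4352, 0.2034], [0.4518, -0.0532], [0.6832, -0.0389], [0.6653, 0.2225]]
guide ends LN RN RF LF 0.099 [[0.5961, 0.1748], [0.6091, -0.001], [0.6796, 0.0322], [0.6753, 0.1493]]
candle 0.1 [[0.4962, 0.1819]]
```

View pics/crop.png

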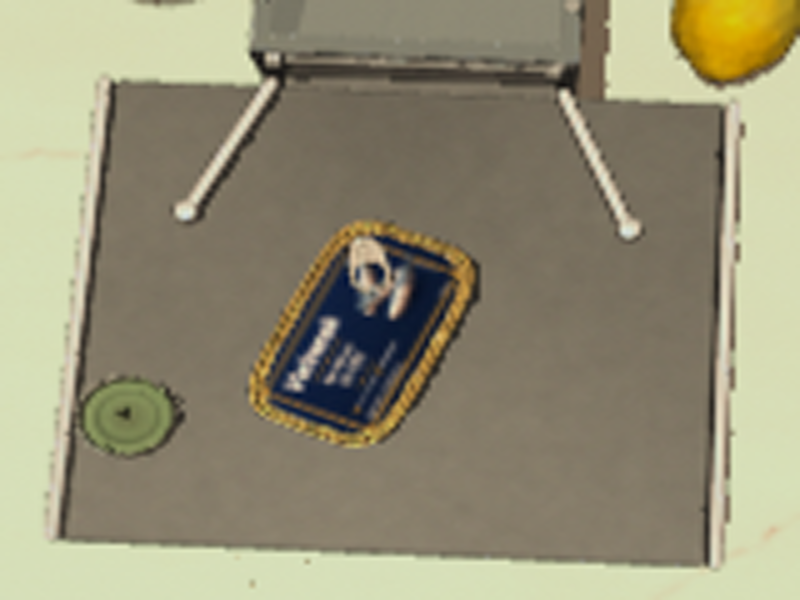

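The crop confirms the tin: a blue lid with a gold rim, long axis askew by about 22° relative to the box, centre near top px (288,273). The candle is to its left at (241,294). I'll turn the tool to the tin's heading and travel to a point behind its rear end.

```bash
python3 -m crank '0.02 0 0 0 0 0 4.4;0.02 0 0 0 0 0 4.4;0.02 0 0 0 0 0 4.4;0.02 0 0 0 0 0 4.4;0.02 0 0 0 0 0 4.5;0.02 0 0 0 0 0 4.5;0.02 0 0 0 0 0 4.5;0.02 0 0 0 0 0 4.5' 30
python3 -m crank '0.02 0.01 -0.032 0 0 0 0;0.02 0.01 -0.032 0 0 0 0;0.02 0.01 -0.032 0 0 0 0;0.02 0.01 -0.032 0 0 0 0;0.02 0.01 -0.032 0 0 0 0;0.02 0.01 -0.032 0 0 0 0;0.02 0.01 -0.032 0 0 0 0;0.02 0.01 -0.032 0 0 0 0'
python3 -m crank '0.02 0 -0.032 0 0 0 0;0.02 0 -0.032 0 0 0 0;0.02 0 -0.032 0 0 0 0;0.02 0 -0.032 0 0 0 0;0.02 0 -0.032 0 0 0 0;0.02 0 -0.032 0 0 0 0;0.02 0 -0.032 0 0 0 0;0.02 0 -0.032 0 0 0 0'
python3 -m crank '0.02 -0.005 -0.032 0 0 0 0;0.02 -0.005 -0.032 0 0 0 0;0.02 -0.005 -0.032 0 0 0 0;0.02 -0.005 -0.032 0 0 0 0;0.02 -0.005 -0.032 0 0 0 0;0.02 -0.005 -0.032 0 0 0 0;0.02 -0.005 -0.032 0 0 0 0;0.02 -0.005 -0.032 0 0 0 0'
```

```text
clock: 0.77
position: [0.1899, -0.5953, 0.25]
tool_rot: [-3.141, 0.0, -0.316]
force: [0.2, 0.4, -0.4]
grip_width: 0.0202
finger_force: 0.0
clock: 1.43
position: [0.3454, -0.3749, 0.2502]
tool_rot: [-3.142, 0.0, -0.313]
force: [1.0, -0.6, 1.1]
grip_width: 0.0199
finger_force: 0.0
clock: 2.1
position: [0.4236, -0.1313, 0.2503]
tool_rot: [3.142, 0.0, -0.313]
force: [-0.5, -0.3, -0.7]
grip_width: 0.0203
finger_force: 0.0
clock: 2.77
position: [0.464, 0.1247, 0.2502]
tool_rot: [3.141, 0.0, -0.313]
force: [0.3, -0.9, 0.3]
grip_width: 0.0201
finger_force: 0.0
```

```bash
python3 -m crank '0.02 0 0 0.02 0 0 0;0.02 0 0 0.02 0 0 0;0.02 0 0 0.02 0 0 0;0.02 0 0 0.02 0 0 0;0.02 0 0 0.02 0 0 0;0.02 0 0 0.018 0 0 0;0.02 0 0 0.01 0 0 0;0.02 0 0 0.005 0 0 0'
python3 -c "
from h import *
f=grab('scene'); cv2.imwrite('pics/s1.png',cv2.resize(f['pixels'][130:340,150:430],None,fx=2.8,fy=2.8)[:600,:800,::-1])"
```

```text
clock: 3.43
position: [0.4635, 0.1229, 0.116]
tool_rot: [3.14, 0.002, -0.312]
force: [0.1, -0.5, -0.0]
grip_width: 0.0201
finger_force: 0.0
```

View pics/s1.png

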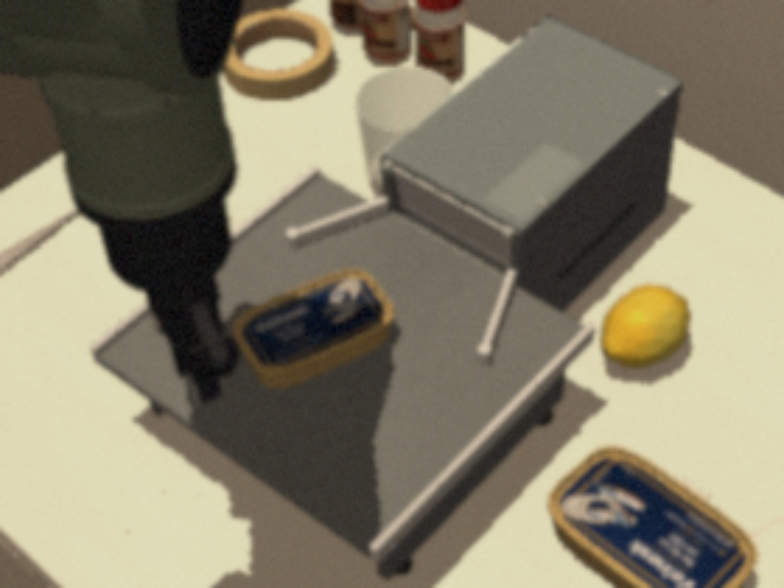

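The fingers stand behind the tin's rear end, around crop px (205,380), in line with it and clear of the candle. The flap is shut. I'll approach to contact and start the straight push.

```bash
python3 -m crank '0.02 0.003 0 0.002 0 0 0;0.02 0.003 0 0.002 0 0 0;0.02 0.003 0 0 0 0 0;0.02 0.003 0 0 0 0 0;0.02 0.003 0 0 0 0 0;0.02 0.003 0 0 0 0 0;0.02 0.002 0 0 0 0 0;0.02 0.002 0 0 0 0 0'
python3 -m crank '0.02 0.003 0 0 0 0 0;0.02 0.003 0 0 0 0 0;0.02 0.003 0 0 0 0 0;0.02 0.003 0 0 0 0 0;0.02 0.003 0 0 0 0 0;0.02 0.003 0 0 0 0 0;0.02 0.003 0 0 0 0 0;0.02 0.003 0 0 0 0 0'
python3 -c "
from h import *
f=grab('top'); cv2.imwrite('pics/t1.png',cv2.resize(f['pixels'][180:340,210:380],None,fx=3.5,fy=3.5)[:600,:800,::-1])"
```

```text
clock: 4.15
position: [0.4854, 0.1162, 0.1134]
tool_rot: [-3.141, -0.0, -0.313]
force: [0.6, 0.3, 0.6]
grip_width: 0.0199
finger_force: 0.0
clock: 4.82
position: [0.5082, 0.1088, 0.1133]
tool_rot: [3.142, 0.0, -0.313]
force: [-1.0, 1.0, 1.7]
grip_width: 0.0195
finger_force: 0.8
```

View pics/t1.png

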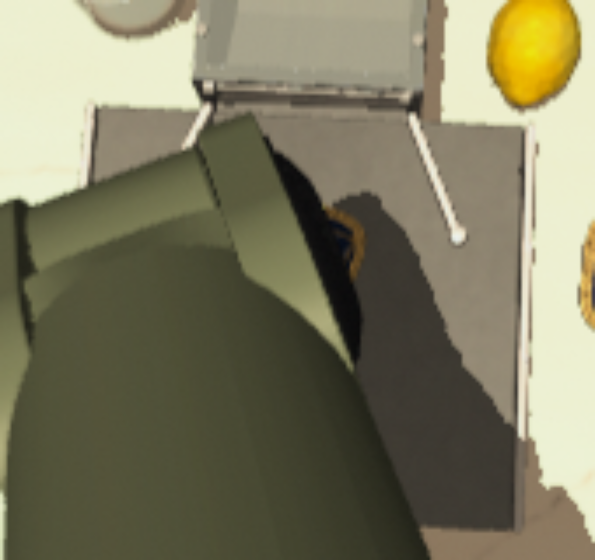

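The arm hides most of the tin in this view. Its front right corner shows at crop px (345,240) and the guide end at (458,235), so the nose is clear of the guide. Contact force is about 1 N. I'll push on along a gentle left-turning arc to straighten the tin.

```bash
python3 -m crank '0.02 0.004 0 0 0 0 -0.8;0.02 0.004 0 0 0 0 -0.8;0.02 0.004 0 0 0 0 -0.8;0.02 0.004 0 0 0 0 -0.8;0.02 0.004 0 0 0 0 -0.8;0.02 0.004 0 0 0 0 -0.8;0.02 0.004 0 0 0 0 -0.8;0.02 0.004 0 0 0 0 -0.8'
python3 -m crank '0.02 0.004 0 0 0 0 -0.8;0.02 0.004 0 0 0 0 -0.8;0.02 0.003 0 0 0 0 -0.8;0.02 0.003 0 0 0 0 -0.8;0.02 0.003 0 0 0 0 -0.8;0.02 0.003 0 0 0 0 -0.8;0.02 0 0 0 0 0 0;0.02 0 0 0 0 0 0'
python3 -c "
from h import *
f=grab('scene'); cv2.imwrite('pics/s2.png',cv2.resize(f['pixels'][130:340,150:430],None,fx=2.8,fy=2.8)[:600,:800,::-1])"
```

```text
clock: 5.53
position: [0.5392, 0.1004, 0.1133]
tool_rot: [-3.142, 0.0, -0.2]
force: [-1.7, -0.3, 1.3]
grip_width: 0.0202
finger_force: 0.5
clock: 6.2
position: [0.5586, 0.0972, 0.1132]
tool_rot: [-3.141, -0.0, -0.117]
force: [-0.5, 0.3, -0.0]
grip_width: 0.02
finger_force: 0.0
```

View pics/s2.png

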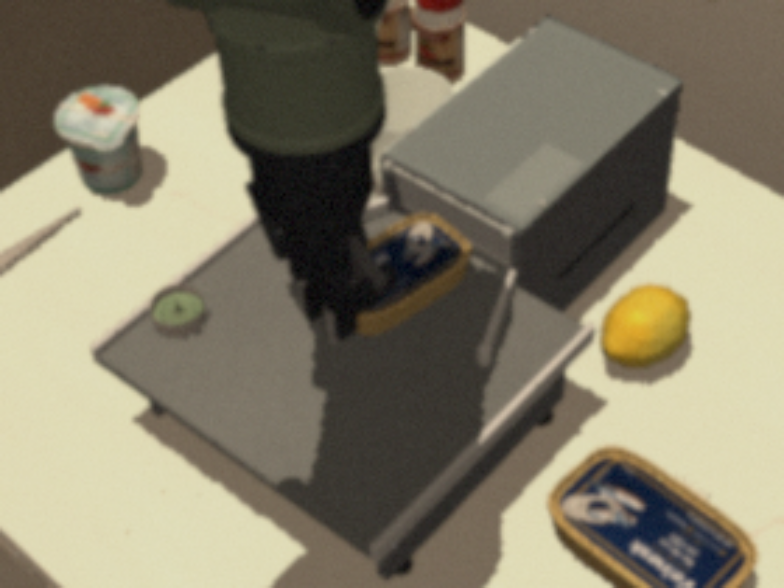

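The tin is nearly straight with its nose at the inlet (crop px 440,230), in the middle between the guides. The candle is undisturbed at (178,308). I'll push on against the flap.

```bash
python3 -m crank '0.02 0.003 0 0 0 0 -0.7;0.02 0.003 0 0 0 0 -0.7;0.02 0.003 0 0 0 0 -0.7;0.02 0.003 0 0 0 0 -0.7;0.02 0.003 0 0 0 0 -0.7;0.02 0.003 0 0 0 0 -0.7;0.02 0.003 0 0 0 0 -0.7;0.02 0.003 0 0 0 0 -0.7'
python3 -m crank '0.02 0.003 0 0 0 0 -0.7;0.02 0.003 0 0 0 0 -0.7;0.02 0.003 0 0 0 0 -0.7;0.02 0.003 0 0 0 0 -0.7;0.02 0.003 0 0 0 0 -0.7;0.02 0.003 0 0 0 0 -0.7;0.02 0.003 0 0 0 0 -0.7;0.02 0.003 0 0 0 0 0'
python3 -c "
from h import *
f=grab('scene'); cv2.imwrite('pics/s3.png',cv2.resize(f['pixels'][130:340,150:430],None,fx=2.8,fy=2.8)[:600,:800,::-1])"
```

```text
clock: 6.92
position: [0.5827, 0.0954, 0.1133]
tool_rot: [3.142, 0.0, -0.018]
force: [-1.8, -0.5, 0.6]
grip_width: 0.02
finger_force: 0.8
clock: 7.58
position: [0.6067, 0.096, 0.1133]
tool_rot: [-3.142, 0.0, 0.067]
force: [-1.2, 0.7, 0.9]
grip_width: 0.0196
finger_force: 0.7
```

View pics/s3.png

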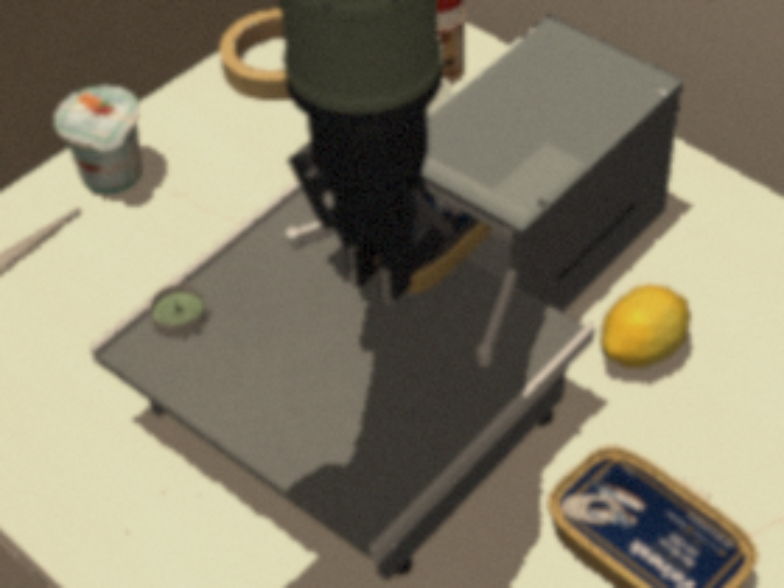

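The tin's nose is through the inlet and straight, with its rear half visible at crop px (450,255). I'll continue straight about 20 mm until it tips, then draw back.

```bash
python3 -m crank '0.02 0.003 0 0 0 0 0;0.02 0.003 0 0 0 0 0;0.02 0.003 0 0 0 0 0;0.02 0.003 0 0 0 0 0;0.02 0.003 0 0 0 0 0;0.02 0.003 0 0 0 0 0;0.02 0.003 0 0 0 0 0;0.02 0.001 0 0 0 0 0'
python3 -m crank '0.02 0 0 0 0 0 0;0.02 0 0 0 0 0 0;0.02 0 0 0 0 0 0;0.02 -0.005 0 0 0 0 0;0.02 -0.01 0 0 0 0 0;0.02 -0.01 0 0 0 0 0;0.02 -0.01 0 0 0 0 0;0.02 -0.01 0 0 0 0 0'
python3 -c "
from h import *
f=grab('scene'); cv2.imwrite('pics/s4.png',cv2.resize(f['pixels'][130:340,150:430],None,fx=2.8,fy=2.8)[:600,:800,::-1])"
```

```text
clock: 8.3
position: [0.629, 0.0974, 0.1133]
tool_rot: [-3.141, -0.001, 0.066]
force: [0.2, -0.0, 0.1]
grip_width: 0.0202
finger_force: 0.0
clock: 8.97
position: [0.5825, 0.0944, 0.1133]
tool_rot: [3.142, 0.0, 0.066]
force: [-0.1, 0.7, -0.5]
grip_width: 0.02
finger_force: 0.0
```

View pics/s4.png

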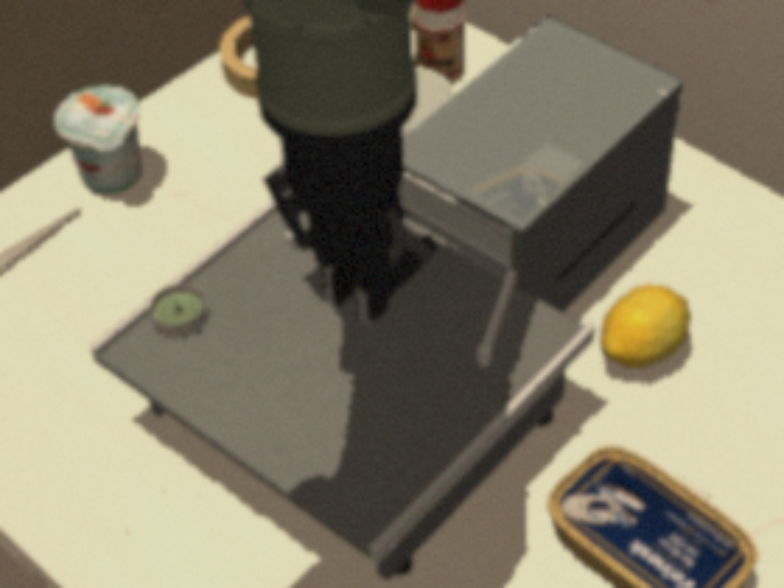

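The tin is gone from the shelf and shows dimly through the clear lid at crop px (515,185). I'll rise and draw clear, then check the flap and the other things.

```bash
python3 -m crank '0.02 -0.005 0 -0.015 0 0 0;0.02 -0.005 0 -0.015 0 0 0;0.02 -0.005 0 -0.02 0 0 0;0.02 -0.01 0 -0.02 0 0 0;0.02 -0.01 0 -0.02 0 0 0;0.02 -0.01 0 -0.02 0 0 0;0.02 -0.01 0 -0.02 0 0 0;0.02 -0.01 0 -0.01 0 0 0'
python3 -m crank '0.02 0 0.03 0 0 0 0;0.02 0 0.03 0 0 0 0;0.02 0 0.03 0 0 0 0;0.02 0 0.03 0 0 0 0;0.02 0 0.03 0 0 0 0;0.02 0 0.03 0 0 0 0;0.02 0 0.02 0 0 0 0;0.02 0 0 0 0 0 0'
python3 -c "
from h import *
f=grab('top'); g=grab('scene')
a=cv2.resize(f['pixels'][90:340,200:400],None,fx=2,fy=2); b=cv2.resize(g['pixels'][130:295,210:410],None,fx=2,fy=2); b=cv2.copyMakeBorder(b,0,500-b.shape[0],0,0,0)
cv2.imwrite('pics/end.png',np.hstack([a,b])[:,:,::-1])"
```

```text
clock: 9.68
position: [0.5186, 0.0903, 0.2555]
tool_rot: [-3.141, -0.002, 0.066]
force: [0.5, -0.0, -0.8]
grip_width: 0.0199
finger_force: 0.0
clock: 10.35
position: [0.5314, -0.114, 0.2532]
tool_rot: [3.14, 0.0, 0.061]
force: [-0.1, -0.5, -0.2]
grip_width: 0.02
finger_force: 0.0
```

View pics/end.png

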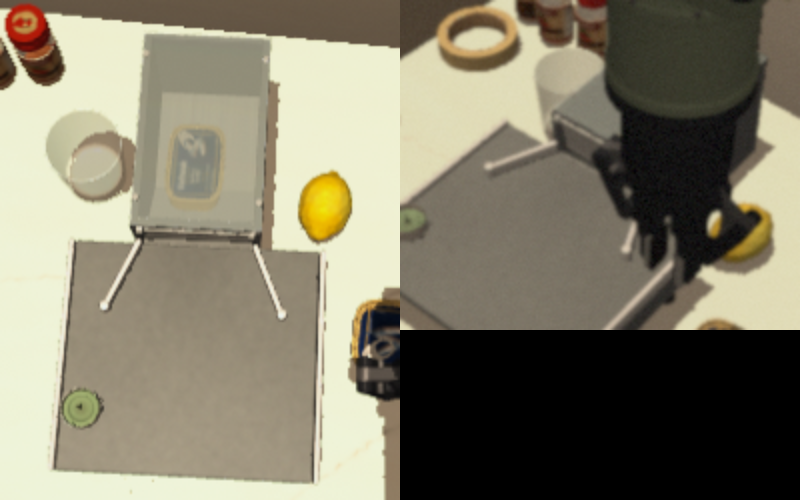

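The tin lies in the box, seen through the lid at crop px (195,165). The candle (82,407), lemon (325,205) and glass (85,155) are in place. I'll check that the tin is at rest well inside and clear of the flap.

```bash
python3 -m crank '0.02 0 0 0 0 0 0;0.02 0 0 0 0 0 0;0.02 0 0 0 0 0 0;0.02 0 0 0 0 0 0;0.02 0 0 0 0 0 0;0.02 0 0 0 0 0 0;0.02 0 0 0 0 0 0;0.02 0 0 0 0 0 0'
python3 - <<'E'
from h import *
o=load('top'); f=grab('top')
d=np.abs(f['pixels'].astype(int)-o['pixels'])[100:210,265:340].max(2); print('moved px',(d>40).sum())
S=np.array([.674,.0918]); a=np.radians(4); R=np.array([[np.cos(a),np.sin(a)],[-np.sin(a),np.cos(a)]])
px=[(298,192.5),(298,172),(298,152),(298,205),(298,140)]
for z in(.037,.06,.1405): print(z,[(R@(p[:2]-S)).round(3).tolist() for p in plane(f,px,z)])
print([(p,float(f['depth'][int(p[1]),int(p[0])])) for p in px])
cv2.imwrite('pics/fl.png',cv2.resize(f['pixels'][100:220,255:345],None,fx=5,fy=5)[:,:,::-1])
E
```

```text
clock: 11.12
position: [0.5319, -0.1093, 0.2533]
tool_rot: [3.142, -0.0, 0.066]
force: [-0.8, 0.4, -0.0]
grip_width: 0.0204
finger_force: 0.0
moved px 0
0.037 [[0.058, 0.006], [0.105, 0.008], [0.151, 0.011], [0.03, 0.005], [0.18, 0.012]]
0.06 [[0.05, 0.005], [0.096, 0.007], [0.142, 0.009], [0.023, 0.003], [0.17, 0.01]]
0.1405 [[0.025, -0.0], [0.066, 0.002], [0.108, 0.004], [-0.0, -0.001], [0.133, 0.005]]
[((298, 192.5), 0.8524870872497559), ((298, 172), 0.8596948385238647), ((298, 152), 0.867335319519043), ((298, 205), 0.8533576726913452), ((298, 140), 0.8738798499107361)]
```

View pics/fl.png

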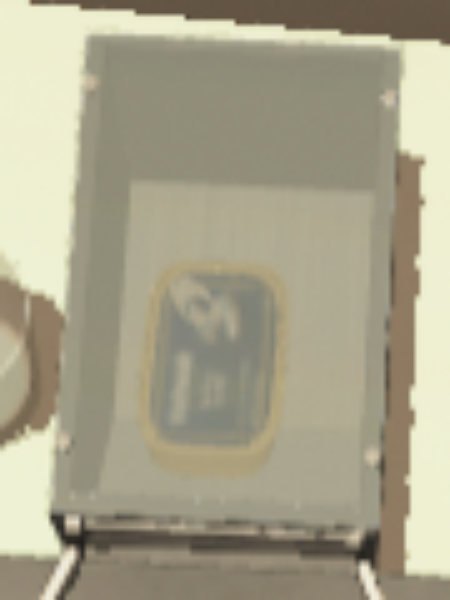

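The tin is at rest at the foot of the slide, crop px (215,365), spanning roughly 55–150 mm past the sill and well clear of the flap. The flap hangs in the inlet at (225,530), so I'm handing in.

```bash
python3 -c "
from workcell import bot
print(bot.job_done())"
```

```text
the job is handed in; nothing more can be done
None
```

I pushed the small blue tin through the flap and it came to rest at the foot of the slide; the fingers are drawn back, the flap looks shut in the pictures, the candle, glass and lemon look undisturbed, and I handed the job in at about 11 s.

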